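# Load the charged tumbling barrel into the polisher dock

## Task

One of the two closed tumbling barrels on the green mat is charged with steel shot and is clearly heavier, but they look alike but for their lids. Lift the blue-lidded barrel clear of the mat and set it back upright on the mat, then lift the orange-lidded one, to feel which is heavier; then load the heavier one into the polisher dock: feel for the spring plate with its side and gently push it back until clear of the yellow sill, lower it behind the sill until it stands upright and fully down on the dock's floor, and let go. The lighter barrel must end standing upright on the mat; set things down gently, never force a barrel against the dock or the mat, do not tip a barrel over, and leave the jar, the steel block and the brush alone.

Things in the scene. Friction and masses are not known exactly. Their poses are not given: they have to be found in the camera images.
- blue_barrel_mid (a point): closed upright barrel, grey with a flat blue lid, 60 mm diameter, 88 mm tall; alike outside but for the lid colour. One weighs 0.26 to 0.31 kg, the other 0.53 to 0.69 kg (drawn anew each time); contents loose inside, a few mm of play. Starts upright on the mat. This point is its centre, 44 mm above its underside; z is its axis. Bears a grip of 40 N
- orange_barrel_mid (a point): closed upright barrel, grey with a flat orange lid, 60 mm diameter, 88 mm tall; alike outside but for the lid colour. One weighs 0.26 to 0.31 kg, the other 0.53 to 0.69 kg (drawn anew each time); contents loose inside, a few mm of play. Starts upright on the mat. This point is its centre, 44 mm above its underside; z is its axis. Bears a grip of 40 N
- blue_barrel: the same blue-lidded barrel; origin at the centre of its underside
- orange_barrel: the same orange-lidded barrel; origin at the centre of its underside
- mat: green mat fixed to the bench, 150 mm (its x) by 230 mm (its y), 4 mm thick; origin at the centre of its underside. The barrels start about 62 mm to either side of its centre along its y. Over 60 N on a barrel, even briefly, is forcing: lower the last few mm at 15 mm/s or less
- dock: the polisher's barrel dock, fixed; x points from its yellow sill (front) to the sprung aluminium plate and blue housing (back). Origin on the bench at mid-bay. Grey floor plate, top 12 mm up, x -58 to 112 mm, 110 mm wide. Steel side guides: inner faces at y = +34 and -34 mm, tops 34 mm up, x -43 to 43 mm. Over 40 N, all barrel-dock contacts added, even briefly, is forcing: go at 15 mm/s or less
- dock_seat (a point): fixed point on the dock's floor, 12 mm above the bench, at mid-bay. Sill, spring plate and housing ride together on a stiff adjuster left anywhere within 8 mm to either side along x (not reported: feel for the plate). With the adjuster in the middle the sill spans x -46 to -30 mm (66 mm wide, top 22 mm above the bench, 10 mm above the floor), and the blue housing x 74 to 98 mm, top 62 mm up
- dock_spring (a point): fixed point on the dock at its x = 26 mm, 40 mm up: where the front of the spring plate (60 mm wide, 14 to 66 mm up) stands when free, with the adjuster in the middle. The plate resists with 2 N at contact plus 0.5 N per mm; hard stop at 8 mm (6 N). 4 mm or more (4 N) clears a barrel past the sill; then press it down to the floor, as friction can hold it up. Let go, it is held against the sill
- compound_jar: amber glass jar with a white cap, 44 mm across, 55 mm tall; bystander. Origin at the centre of its underside
- doming_block: steel cube, 34 mm; bystander. Origin at the centre of its underside
- file_brush: brush lying flat, 150 mm long along its x axis; bystander. Origin on its underside

How it is judged:
By the outcome, as a careful person would: the job done as asked, in the order asked, and still so for the second after the job is handed in, with the robot touching nothing.
It also fails if it takes over 72 s, if anything falls off the work surface, if the arm or the gripper's body presses on something with over 40 N, if the wrist force passes 120 N, or if a joint passes its speed limit or range.

## Robot

A 7-joint arm with a two-finger parallel gripper is mounted at the origin on the work surface. World frame = base frame: x ahead of the robot, y to its left, z up, the work surface at z = 0. Lengths are in m, angles in rad, forces in N, time in s.
With the tool pointing down it reaches from about 0.4 to 0.85 m from the base axis. Payload 4.4 kg.
Tool frame: the origin (TCP) lies midway between the tips of the shut fingers; the grasp point (between the pads) lies 19 mm behind it; z points along the fingers, y is the line along which they close (so a half turn about z gives the same grasp; the last joint's range is limited). The gripper opens to 94 mm and grips with 3 to 60 N. Pads are 16 mm wide; open, the fingers measure 119 mm over their backs; the gripper's body (75 mm by 177 mm) begins 78 mm behind the grasp point.
Start: joints at [-1.306, 0.628, 0.038, 1.517, -0.027, 0.996, -0.02], TCP at [0.211, 0.615, 0.205] pointing down, gripper open.
Joint ranges: [-3.06, 3.06], [-0.37, 2.12], [-1.25, 1.32], [0.18, 2.47], [-1.1, 4.24], [0.23, 1.98], [-2.94, 2.94]. Speed limits (rad/s): [2.57, 2.57, 3.14, 3.14, 3.14, 3.14, 3.14].

## Interface

Orientations are given as a rotation vector (axis times angle).
In Python, from station import read_state, read_camera, job_done gives the robot as it stands.
- The arm moves only by the shell command python3 -m handwheel 'ROWS' [FORCE]. ROWS is JSON, a list that holds one entry, the list of rows, each a list of 7 numbers: the opening, from 0 (shut) to 1 (fully open), then the shift along the tool's x, y, z in cm, then the turn, a rotation vector about the tool's x, y, z in degrees. In form: [[[jaw, tx, ty, tz, rx, ry, rz], ...]]. A call has 1 to 20 rows; each row shifts and turns the commanded pose from where the row before left it, along the tool's axes as they then stand; what a row does not reach is not made up. A row lasts 1/8 s, in which the tool goes at most 62.5 mm and 10.7 degrees, less where a joint would pass 70% of its speed; a pose out of reach is approached as far as the arm can. A call with a gripper value outside its range is refused whole. The fingers move at their own pace and stop on an object; FORCE is the grip in N (left out, the last holds). Time passes only in rows, so rows that do not move let the fingers close. It gives the time, the measured TCP pose, the force, the opening and the grip force at its end, in the units of the state.
- read_state(): the state, without advancing time (a new reading comes with each control period).
- read_camera(name): name is "scene" or "top" or "wrist"; returns a dict with "img" (420x560x3 uint8, blue, green, red), "z_map" (420x560 float32, m along the optical axis (not along the pixel's ray), 0 where there is no reading), "fx", "fy", "cx", "cy" (pixels), "D" ([k1, k2, p1, p2, k3] as OpenCV has them; the pictures are not rectified), "rvec" (rotation vector, rad) and "tvec" (3), from world to camera coordinates, as OpenCV has them. Camera axes: x right, y down, z forward; pixel columns grow to the right and rows downward; lengths in m; the calibration is good to about 2 mm. A picture is of the moment at which its call begins.
- job_done(): hands the job in; it is judged then, once.
The state is a dict: "clock": time; "qpos": joint angles; "joint_velocities": joint speeds; "joint_torque": joint torques, N m; "tool_pos": TCP position; "tool_rot": TCP orientation; "ft_force": force on the tool from outside, world axes, zero at the start; "ft_torque": the same for the moment, N m; "width": finger opening in m; "gripper_force": force on a finger pad.
Only numpy, scipy, OpenCV 4.12 (cv2) and the standard library are available. Lean on these libraries where they do the work, as an engineer would, in place of code of your own. Each camera call takes 0.05 s, during which the arm holds its last target. There are 200 camera calls.

## Working session

There is one attempt and no reset: what is moved stays moved. The work goes in short steps, Python scripts to look and compute and a shell command to move; the robot and the scene stay as the last step left them, time stands still between calls to the robot, and variables do not carry over. Pictures are saved under pics/ and viewed, at most 10 in all, crops included, and the job is handed in when it is done.

```bash
mkdir -p pics
cat > h.py <<'E'
import numpy as np, cv2
from station import read_state, read_camera
from scipy.spatial.transform import Rotation as R
def world(c,u,v,z=None):
    K=np.array([[c['fx'],0,c['cx']],[0,c['fy'],c['cy']],[0,0,1]])
    p=cv2.undistortPoints(np.array([[[u,v]]],float),K,np.array(c['D'],float))[0,0]
    M=cv2.Rodrigues(np.array(c['rvec'],float))[0]; t=np.array(c['tvec'],float).ravel()
    d=M.T@np.array([p[0],p[1],1]); o=-M.T@t
    s=float(c['z_map'][int(v),int(u)]) if z is None else (z-o[2])/d[2]
    return o+s*d
def save(c,n): cv2.imwrite('pics/'+n+'.png',c['img'])
E
python3 - <<'E'
from h import *
import pickle
for n in('top','scene'):
    c=read_camera(n); save(c,n+'0'); pickle.dump(c,open(n+'.pkl','wb'))
s=read_state(); print(s); print(R.from_rotvec(s['tool_rot']).as_matrix().round(3))
E
```

```text
{'clock': 0.1, 'qpos': array([-1.30574998,  0.6292184 ,  0.03842951,  1.51823197, -0.02700191,
        0.9963068 , -0.02001565]), 'joint_velocities': array([ 0.00040988, -0.00303796, -0.00295278, -0.00221594,  0.0034434 ,
       -0.00156567, -0.00119536]), 'joint_torque': array([ 3.62243241e-03, -5.50788260e+01,  1.14766382e+00, -1.87115872e+01,
       -5.21259592e-02,  1.91876065e-02,  5.34048922e-05]), 'tool_pos': array([0.21092045, 0.61421219, 0.20468016]), 'tool_rot': array([-5.17286442e-01, -3.09843976e+00,  2.55281424e-03]), 'ft_force': array([-0.54478721, -0.07887261, -0.26727012]), 'ft_torque': array([ 0.06395555, -0.0163599 ,  0.03546946]), 'gripper_force': 0.0, 'width': 0.09401919099882228}
[[-0.946  0.325 -0.001]
 [ 0.325  0.946 -0.002]
 [-0.    -0.002 -1.   ]]
```

View pics/top0.png

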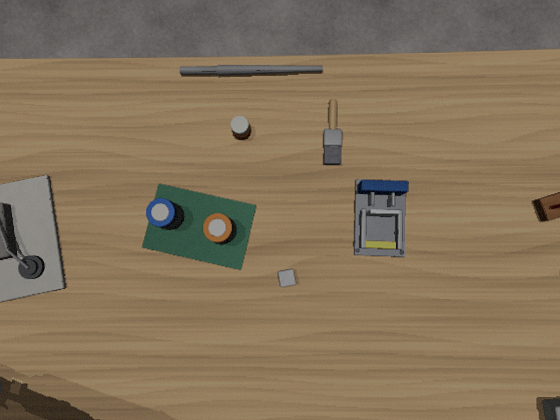

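View pics/scene0.png

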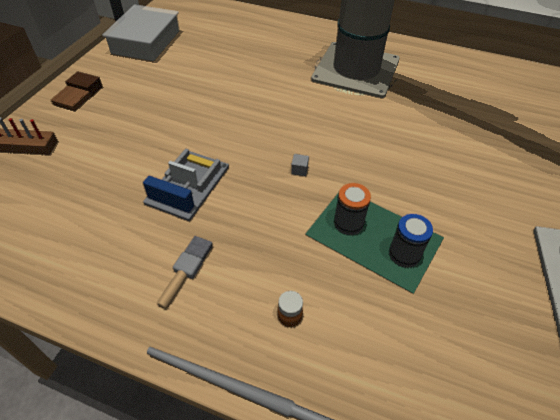

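The top view shows the blue lid near (161,212), the orange lid near (218,228), and the dock near (381,220) with its yellow sill at (380,245). I'll enlarge the dock and measure.

Run:
```python
from h import *
import pickle
c=pickle.load(open('top.pkl','rb'))
im=c['img']
a=cv2.resize(im[170:270,340:425],None,fx=6,fy=6,interpolation=cv2.INTER_CUBIC); cv2.imwrite('pics/dock.png',a)
hsv=cv2.cvtColor(im,cv2.COLOR_BGR2HSV)
def cent(lo,hi,box):
    x0,y0,x1,y1=box; m=cv2.inRange(hsv[y0:y1,x0:x1],lo,hi)
    ys,xs=np.nonzero(m); r=cv2.minAreaRect(np.c_[xs,ys].astype(np.float32)); return (r[0][0]+x0,r[0][1]+y0),r[1],r[2]
b=cent((100,120,80),(125,255,255),(140,190,190,235));o=cent((3,150,120),(18,255,255),(195,205,245,250))
s=cent((22,120,100),(35,255,255),(350,230,410,256));m=cent((60,80,20),(90,255,255),(130,170,270,280))
h=cent((100,120,60),(125,255,255),(350,175,415,198))
for n,q,z in(('blue',b,.092),('orange',o,.092),('sill',s,.022),('mat',m,.004),('hous',h,.062)): print(n,q,world(c,*q[0],z).round(4),world(c,*q[0]).round(4))
for u,v in((240,126),(287,278),(333,147),(333,105)):print(world(c,u,v).round(3))
```

```text
blue ((159.75, 212.25), (26.870054244995117, 28.991378784179688), 45.0) [0.5705 0.2438 0.092 ] [0.5708 0.2448 0.0885]
orange ((216.75000190734863, 227.25000190734863), (26.870058059692383, 27.577163696289062), 45.0) [0.5386 0.1255 0.092 ] [0.5386 0.1255 0.092 ]
sill ((380.4972381591797, 244.55248546600342), (29.327829360961914, 6.62241268157959), 3.012787342071533) [ 0.5037 -0.2211  0.022 ] [ 0.5037 -0.2215  0.0196]
mat ((198.828857421875, 226.06494903564453), (101.27062225341797, 65.71320343017578), 12.907408714294434) [0.5479 0.1807 0.004 ] [0.5478 0.1806 0.0047]
hous ((384.0538330078125, 185.38512802124023), (46.17436218261719, 10.09439468383789), 1.9091522693634033) [ 0.6273 -0.2245  0.062 ] [ 0.6274 -0.2247  0.0613]
[0.763 0.083 0.055]
[ 0.433 -0.017  0.033]
[ 0.724 -0.123  0.015]
[ 0.819 -0.124  0.021]
```

View pics/dock.png

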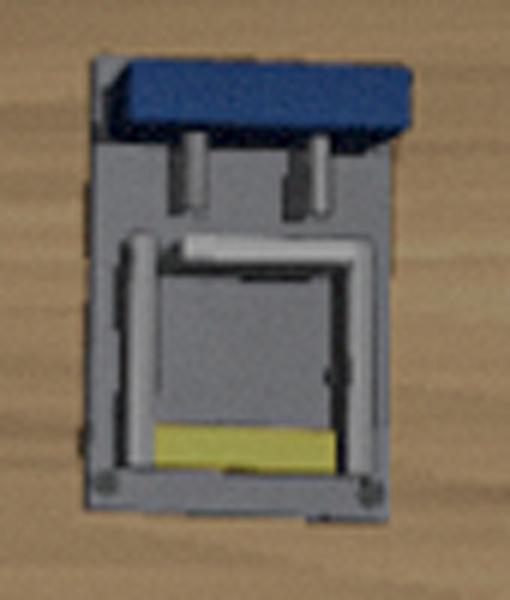

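The dock crop shows the floor front corners at about (83,509) and (388,520), and the sill at y 425–470. The dock yaw is about -2°. I'll move above the blue barrel and look with the wrist camera.

```bash
python3 -m handwheel '[[[1,0,0,0,0,0,-8.5],[1,0,0,0,0,0,-8.5],[1,-3.6,-3.5,0,0,0,0],[1,-3.6,-3.5,0,0,0,0],[1,-3.6,-3.5,0,0,0,0],[1,-3.6,-3.5,0,0,0,0],[1,-3.6,-3.5,0,0,0,0],[1,-3.6,-3.5,0,0,0,0],[1,-3.6,-3.5,0,0,0,0],[1,-3.6,-3.5,0,0,0,0],[1,-3.6,-3.5,0,0,0,0],[1,-3.6,-3.5,0,0,0,0],[1,0,0,0,0,0,0],[1,0,0,0,0,0,0]]]' 36
python3 - <<'E'
from h import *
import pickle
c=pickle.load(open('top.pkl','rb'))
for u,v in((83,509),(388,520)): print('front corner',world(c,340+u/6-.5,170+v/6-.5,.012).round(4))
for u,v in((157,466),(157,424),(336,431),(336,474)): print('sill',world(c,340+u/6-.5,170+v/6-.5,.022).round(4))
c=read_camera('wrist'); save(c,'w1'); pickle.dump(c,open('w1.pkl','wb'))
s=read_state();print(s['tool_pos'],R.from_rotvec(s['tool_rot']).as_matrix().round(3),s['ft_force'])
E
```

```text
clock: 1.85
tool_pos: [0.5582, 0.2532, 0.205]
tool_rot: [-0.053, -3.14, -0.001]
ft_force: [-0.5, -1.1, -0.1]
width: 0.094
gripper_force: 0.0
front corner [ 0.4828 -0.1632  0.012 ]
front corner [ 0.4785 -0.2734  0.012 ]
sill [ 0.4981 -0.1889  0.022 ]
sill [ 0.5133 -0.1893  0.022 ]
sill [ 0.5105 -0.2536  0.022 ]
sill [ 0.495 -0.253  0.022]
[0.55773699 0.25406632 0.20511272] [[-0.999  0.032 -0.001]
 [ 0.032  0.999  0.001]
 [ 0.001  0.001 -1.   ]] [-1.3132352   0.03507365  0.08496101]
```

View pics/w1.png

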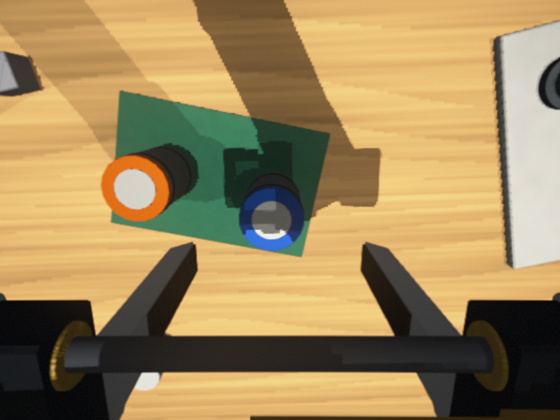

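The blue lid is centred near (271,218) and the orange near (137,188) in the wrist view.

Run:
```python
from h import *
import pickle
c=pickle.load(open('w1.pkl','rb'))
hsv=cv2.cvtColor(c['img'],cv2.COLOR_BGR2HSV)
for n,lo,hi,box in(('b',(105,120,60),(125,255,255),(230,175,315,260)),('o',(5,150,120),(14,255,255),(90,140,180,235))):
    x0,y0,x1,y1=box; m=cv2.inRange(hsv[y0:y1,x0:x1],lo,hi); p=np.argwhere(m)[:,::-1].astype(np.float32)
    (u,v),r=cv2.minEnclosingCircle(p); print(n,u+x0,v+y0,r,world(c,u+x0,v+y0,.092).round(4))
    e=cv2.fitEllipse(cv2.convexHull(p)); print(e, world(c,e[0][0]+x0,e[0][1]+y0,.092).round(4))
```

```text
b 271.04151153564453 218.31529998779297 32.130088806152344 [0.5695 0.2465 0.092 ]
((40.977352142333984, 43.45413589477539), (62.94340896606445, 64.06660461425781), 101.99591827392578) [0.5697 0.2464 0.092 ]
o 134.5 188.5 35.531776428222656 [0.5381 0.1281 0.092 ]
((44.940086364746094, 47.653297424316406), (62.811370849609375, 70.75033569335938), 127.41761016845703) [0.5374 0.1286 0.092 ]
```

```bash
python3 -m handwheel '[[[1,-1.23,-0.81,0,0,0,0],[1,0,0,4.5,0,0,0],[1,0,0,4.5,0,0,0],[1,0,0,4.0,0,0,0],[1,0,0,2.4,0,0,0],[1,0,0,2.0,0,0,0],[1,0,0,0,0,0,0],[1,0,0,0,0,0,0],[0.4,0,0,0,0,0,0],[0.4,0,0,0,0,0,0],[0.4,0,0,0,0,0,0],[0.4,0,0,0,0,0,0],[0.4,0,0,0,0,0,0],[0.4,0,0,0,0,0,0]]]' 36
```

```text
clock: 3.65
tool_pos: [0.5713, 0.2449, 0.0318]
tool_rot: [0.053, 3.14, 0.002]
ft_force: [-0.1, 1.7, 2.8]
width: 0.0601
gripper_force: 36.0
```

Gripped. Lift gently and feel the weight.

```bash
python3 -m handwheel '[[[0.4,0,0,-0.5,0,0,0],[0.4,0,0,-1,0,0,0],[0.4,0,0,-1.5,0,0,0],[0.4,0,0,-1.5,0,0,0],[0.4,0,0,-1,0,0,0],[0.4,0,0,-0.5,0,0,0],[0.4,0,0,0,0,0,0],[0.4,0,0,0,0,0,0],[0.4,0,0,0,0,0,0],[0.4,0,0,0,0,0,0],[0.4,0,0,0,0,0,0],[0.4,0,0,0,0,0,0]]]'; python3 -m handwheel '[[[0.4,0,0,0,0,0,0],[0.4,0,0,0,0,0,0]]]'
```

```text
clock: 5.15
tool_pos: [0.5709, 0.2442, 0.0914]
tool_rot: [-0.054, -3.141, 0.0]
ft_force: [0.3, 0.2, -2.4]
width: 0.0595
gripper_force: 36.0
clock: 5.4
tool_pos: [0.571, 0.2442, 0.0915]
tool_rot: [-0.054, -3.141, -0.0]
ft_force: [0.4, 0.3, -2.7]
width: 0.0602
gripper_force: 36.0
```

Blue weighs about 2.6 N, so it's the light one. I'll set it back down.

```bash
python3 -m handwheel '[[[0.4,0,0,1,0,0,0],[0.4,0,0,1.5,0,0,0],[0.4,0,0,1.5,0,0,0],[0.4,0,0,0.7,0,0,0],[0.4,0,0,0.3,0,0,0],[0.4,0,0,0.14,0,0,0],[0.4,0,0,0.14,0,0,0],[0.4,0,0,0.14,0,0,0],[0.4,0,0,0.14,0,0,0],[0.4,0,0,0.14,0,0,0],[0.4,0,0,0.14,0,0,0],[0.4,0,0,0.14,0,0,0],[0.4,0,0,0,0,0,0],[0.4,0,0,0,0,0,0],[0.4,0,0,0,0,0,0]]]'
```

```text
clock: 7.28
tool_pos: [0.571, 0.2442, 0.0318]
tool_rot: [0.053, 3.141, 0.0]
ft_force: [-0.5, -0.8, 0.7]
width: 0.0602
gripper_force: 36.0
```

```bash
python3 -m handwheel '[[[1,0,0,0,0,0,0],[1,0,0,0,0,0,0],[1,0,0,0,0,0,0],[1,0,0,0,0,0,0],[1,0,0,-2,0,0,0],[1,0,0,-5,0,0,0],[1,0,0,-5,0,0,0],[1,0,0,-4,0,0,0],[1,0.97,-3.95,0,0,0,0],[1,0.97,-3.95,0,0,0,0],[1,0.97,-3.95,0,0,0,0],[1,0,0,0,0,0,0],[1,0,0,0,0,0,0]]]'
python3 - <<'E'
from h import *
import pickle
c=read_camera('wrist'); save(c,'w2'); pickle.dump(c,open('w2.pkl','wb'))
s=read_state();print(s['tool_pos'],R.from_rotvec(s['tool_rot']).as_matrix().round(3),s['ft_force'])
E
```

```text
clock: 8.9
tool_pos: [0.5384, 0.1278, 0.1928]
tool_rot: [0.053, 3.139, 0.002]
ft_force: [0.0, 0.3, -0.1]
width: 0.0942
gripper_force: 0.0
[0.53835832 0.12833226 0.19247403] [[-0.999  0.033  0.001]
 [ 0.033  0.999  0.001]
 [-0.001  0.001 -1.   ]] [-0.6968716  -0.84203316 -0.59798486]
```

View pics/w2.png

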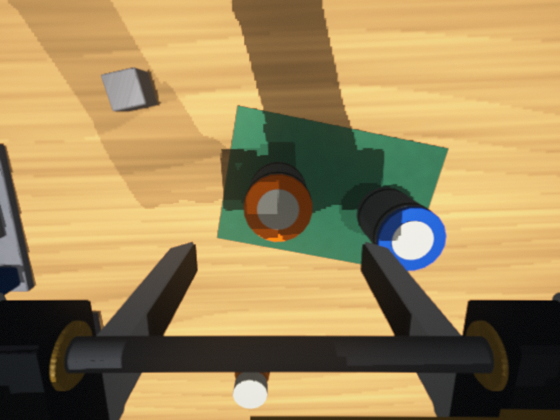

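Blue stands upright on the mat, with its lid near (412,239). The orange lid is centred near (278,208).

```bash
python3 - <<'E'
from h import *
import pickle
c=pickle.load(open('w2.pkl','rb'))
print(world(c,278,208,.092))
E
python3 -m handwheel '[[[1,0,0,4.5,0,0,0],[1,0,0,4.5,0,0,0],[1,0,0,2,0,0,0],[1,0,0,0,0,0,0]]]'
```

```text
[0.53744078 0.1278798  0.092     ]
clock: 9.45
tool_pos: [0.5368, 0.1281, 0.0802]
tool_rot: [-0.05, -3.138, 0.0]
ft_force: [-0.3, -0.8, -0.1]
width: 0.0941
gripper_force: 0.0
```

```bash
python3 -m handwheel '[[[1,0,0,2.5,0,0,0],[1,0,0,1.5,0,0,0],[1,0,0,0.9,0,0,0],[1,0,0,0,0,0,0],[0.4,0,0,0,0,0,0],[0.4,0,0,0,0,0,0],[0.4,0,0,0,0,0,0],[0.4,0,0,0,0,0,0],[0.4,0,0,0,0,0,0],[0.4,0,0,0,0,0,0],[0.4,0,0,-0.5,0,0,0],[0.4,0,0,-1,0,0,0],[0.4,0,0,-1.5,0,0,0],[0.4,0,0,-1.5,0,0,0],[0.4,0,0,-1,0,0,0],[0.4,0,0,-0.5,0,0,0],[0.4,0,0,0,0,0,0],[0.4,0,0,0,0,0,0],[0.4,0,0,0,0,0,0],[0.4,0,0,0,0,0,0]]]' 37; python3 -m handwheel '[[[0.4,0,0,0,0,0,0],[0.4,0,0,0,0,0,0]]]'
```

```text
clock: 11.95
tool_pos: [0.5376, 0.1267, 0.0923]
tool_rot: [-0.053, -3.14, 0.0]
ft_force: [0.4, -0.5, -6.8]
width: 0.0596
gripper_force: 37.0
clock: 12.2
tool_pos: [0.5378, 0.1267, 0.0926]
tool_rot: [-0.054, -3.141, 0.0]
ft_force: [-1.0, -0.1, -6.9]
width: 0.0596
gripper_force: 37.0
```

Orange weighs about 6.8 N, so it's the heavy one. I'll carry it above the back of the dock and look.

```bash
python3 -m handwheel '[[[0.4,0,0,-2,0,0,0],[0.4,0,0,-3,0,0,0],[0.4,0,0,-2.5,0,0,0],[0.4,-0.3,-1.5,-1.2,0,0,0],[0.4,-0.7,-3,0,0,0,0],[0.4,-0.9,-4.2,0,0,0,0],[0.4,-0.9,-4.2,0,0,0,0],[0.4,-0.9,-4.2,0,0,0,0],[0.4,-0.9,-4.2,0,0,0,0],[0.4,-0.9,-4.2,0,0,0,0],[0.4,-0.9,-4.2,0,0,0,0],[0.4,-0.6,-3,0,0,0,0],[0.4,-0.3,-1.5,0,0,0,0],[0.4,0,-0.4,0,0,0,0],[0.4,0,0,0,0,0,0],[0.4,0,0,0,0,0,0],[0.4,0,0,0,0,0,0],[0.4,0,0,0,0,0,0]]]'
python3 - <<'E'
from h import *
import pickle
c=read_camera('wrist'); pickle.dump(c,open('w3.pkl','wb'))
cv2.imwrite('pics/w3.png',cv2.resize(c['img'],(800,600),interpolation=cv2.INTER_CUBIC))
s=read_state();print(s['tool_pos'],R.from_rotvec(s['tool_rot']).as_matrix().round(3),s['ft_force'])
E
```

```text
clock: 14.45
tool_pos: [0.5991, -0.2209, 0.1798]
tool_rot: [0.052, 3.141, 0.0]
ft_force: [0.6, -0.4, -6.0]
width: 0.0597
gripper_force: 37.0
[ 0.59906584 -0.22115824  0.17977122] [[-0.999  0.034  0.   ]
 [ 0.034  0.999  0.   ]
 [-0.     0.    -1.   ]] [ 0.15610728 -0.27568851 -6.54611135]
```

View pics/w3.png

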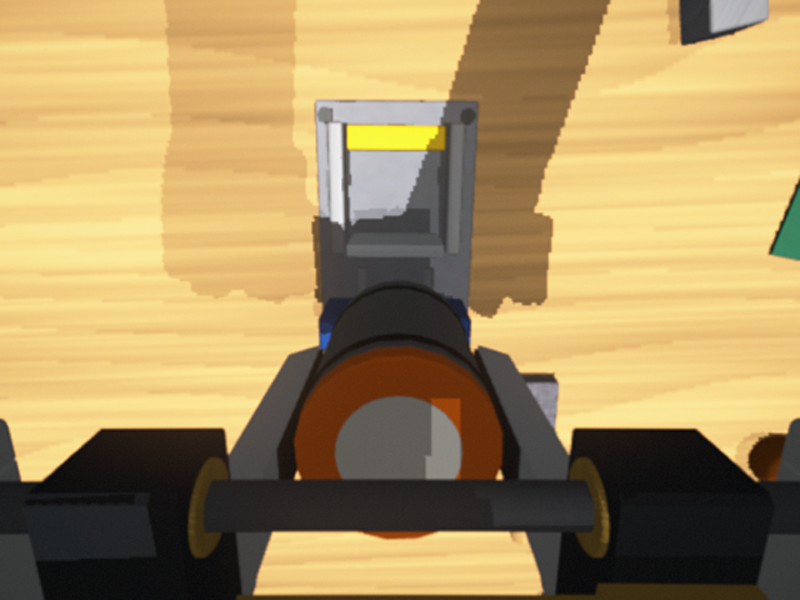

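The wrist view (800×600) shows the floor front corners at (316,101) and (478,101), the sill at x 347–446 and y 124–150, and the plate top near y 235–255.

Run:
```python
from h import *
import pickle
c=pickle.load(open('w3.pkl','rb'))
for n,z,P in(('corner',.012,((316,101),(478,101))),('sillF',.022,((347,125),(446,125))),('sillB',.022,((347,150),(446,150))),('plate',.066,((347,235),(445,235))),('guide',.034,((345,160),(446,160),(344,225),(447,225)))):
    print(n,[world(c,u*.7,v*.7,z).round(4)[:2] for u,v in P])
im=c['img'][65:215,210:345]; cv2.imwrite('pics/w3c.png',cv2.resize(im,None,fx=4,fy=4,interpolation=cv2.INTER_CUBIC))
```

```text
corner [array([ 0.4794, -0.271 ]), array([ 0.483 , -0.1634])]
sillF [array([ 0.4958, -0.2504]), array([ 0.4979, -0.1857])]
sillB [array([ 0.5113, -0.2514]), array([ 0.5135, -0.1858])]
plate [array([ 0.5615, -0.2501]), array([ 0.5635, -0.1909])]
guide [array([ 0.5178, -0.2519]), array([ 0.5199, -0.187 ]), array([ 0.5592, -0.2552]), array([ 0.5615, -0.1866])]
```

View pics/w3c.png

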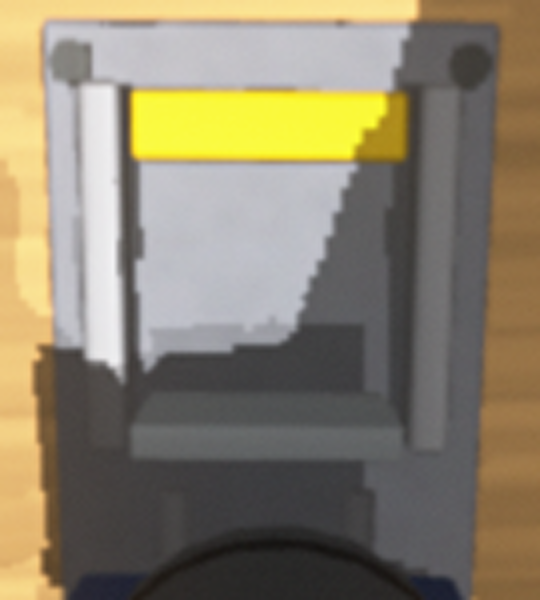

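Enlarged, the guides' inner top edges are near crop x 121–125 (left) and 411 (right). The plate's front top edge is near y 425, from x 130 to 402.

Run:
```python
from h import *
import pickle
c=pickle.load(open('w3.pkl','rb'))
for n,z,P in(('corner',.012,((44,21),(498,26))),('sillF',.022,((131,91),(409,91))),('sillB',.022,((131,160),(408,160))),('plateF',.066,((130,425),(402,425))),('guide',.034,((121,100),(412,100),(125,400),(410,400)))):
    p=[world(c,210+u/4-.4,65+v/4-.4,z)[:2] for u,v in P]; print(n,np.round(p,4).tolist())
    a=np.deg2rad(-2); d=np.array(p)-[.5386,-.2206]; print('  dock',(np.c_[d@[np.cos(a),np.sin(a)],d@[-np.sin(a),np.cos(a)]]*1000).round(1).tolist())
```

```text
corner [[0.4786, -0.2715], [0.4833, -0.1639]]
  dock [[-58.1, -53.0], [-57.2, 54.8]]
sillF [[0.4956, -0.2509], [0.4978, -0.186]]
  dock [[-41.9, -31.8], [-42.0, 33.1]]
sillB [[0.511, -0.2519], [0.5132, -0.1864]]
  dock [[-26.5, -32.2], [-26.6, 33.3]]
plateF [[0.567, -0.2511], [0.569, -0.1921]]
  dock [[29.5, -29.5], [29.4, 29.5]]
guide [[0.4984, -0.2521], [0.5006, -0.1865], [0.566, -0.2556], [0.5683, -0.1874]]
  dock [[-39.1, -32.9], [-39.2, 32.8], [28.6, -34.0], [28.5, 34.3]]
```

```bash
python3 -m handwheel '[[[0.4,1,0,0,0,0,0],[0.4,2,0,0,0,0,0],[0.4,2,0,0,0,0,0],[0.4,1.5,-0.12,0,0,0,0],[0.4,0.7,0,0.5,0,0,0],[0.4,0.25,0,1.5,0,0,0],[0.4,0,0,2.5,0,0,0],[0.4,0,0,2.5,0,0,0],[0.4,0,0,1.5,0,0,0],[0.4,0,0,0.7,0,0,0],[0.4,0,0,0.3,0,0,0],[0.4,0,0,0,0,0,0],[0.4,0,0,0,0,0,0],[0.4,0,0,0,0,0,0]]]'
python3 -m handwheel '[[[0.4,0,0,0,0,0,0],[0.4,0,0,0,0,0,0]]]'
```

```text
clock: 16.25
tool_pos: [0.5248, -0.2203, 0.0852]
tool_rot: [0.054, 3.14, -0.001]
ft_force: [-0.6, 0.3, -6.8]
width: 0.0594
gripper_force: 37.0
clock: 16.5
tool_pos: [0.5246, -0.2202, 0.0848]
tool_rot: [0.054, 3.141, -0.0]
ft_force: [0.3, 0.2, -6.1]
width: 0.0599
gripper_force: 37.0
```

```bash
python3 -m handwheel '[[[0.4,0,0,0.5,0,0,0],[0.4,0,0,0.5,0,0,0],[0.4,0,0,0.2,0,0,0],[0.4,0,0,0.16,0,0,0],[0.4,0,0,0.16,0,0,0],[0.4,0,0,0.16,0,0,0],[0.4,0,0,0.16,0,0,0],[0.4,0,0,0.16,0,0,0],[0.4,0,0,0.16,0,0,0],[0.4,0,0,0.16,0,0,0],[0.4,0,0,0.16,0,0,0],[0.4,0,0,0.16,0,0,0],[0.4,0,0,0.16,0,0,0],[0.4,0,0,0,0,0,0],[0.4,0,0,0,0,0,0]]]'
python3 -m handwheel '[[[0.4,-0.18,0,0,0,0,0],[0.4,-0.18,0,0,0,0,0],[0.4,-0.18,0,0,0,0,0],[0.4,-0.18,0,0,0,0,0],[0.4,-0.18,0,0,0,0,0],[0.4,0,0,0,0,0,0],[0.4,0,0,0,0,0,0]]]'
python3 -m handwheel '[[[0.4,-0.15,0,0,0,0,0],[0.4,0,0,0,0,0,0],[0.4,0,0,0,0,0,0]]]'
```

```text
clock: 18.38
tool_pos: [0.5245, -0.2202, 0.0567]
tool_rot: [0.054, 3.141, -0.0]
ft_force: [-0.5, -0.8, -7.2]
width: 0.0594
gripper_force: 37.0
clock: 19.25
tool_pos: [0.5334, -0.2205, 0.0566]
tool_rot: [-0.053, -3.141, -0.0]
ft_force: [-0.2, -0.1, -6.1]
width: 0.0597
gripper_force: 37.0
clock: 19.62
tool_pos: [0.5349, -0.2205, 0.0566]
tool_rot: [-0.053, -3.141, -0.0]
ft_force: [0.7, -0.7, -6.2]
width: 0.0595
gripper_force: 37.0
```

```bash
for i in 1; do python3 -m handwheel '[[[0.4,-0.15,0,0,0,0,0],[0.4,0,0,0,0,0,0],[0.4,0,0,0,0,0,0]]]' | grep -E "pos|ft"; done
python3 -m handwheel '[[[0.4,-0.15,0,0,0,0,0],[0.4,0,0,0,0,0,0],[0.4,0,0,0,0,0,0]]]' | grep -E "pos|ft"
python3 -m handwheel '[[[0.4,-0.15,0,0,0,0,0],[0.4,0,0,0,0,0,0],[0.4,0,0,0,0,0,0]]]' | grep -E "pos|ft"
```

```text
tool_pos: [0.5365, -0.2206, 0.0566]
ft_force: [0.7, 0.4, -6.0]
tool_pos: [0.5373, -0.2206, 0.0565]
ft_force: [-2.3, -0.3, -4.2]
tool_pos: [0.5391, -0.2207, 0.0565]
ft_force: [-2.9, 0.2, -5.5]
```

Contact is at TCP x ≈ 0.537. I'll push about 6 mm past it.

```bash
python3 -m handwheel '[[[0.4,-0.15,0,0,0,0,0],[0.4,-0.15,0,0,0,0,0],[0.4,0,0,0,0,0,0],[0.4,0,0,0,0,0,0]]]' | grep -E "pos|ft"
python3 -m handwheel '[[[0.4,-0.12,0,0,0,0,0],[0.4,0,0,0,0,0,0],[0.4,0,0,0,0,0,0],[0.4,0,0,0,0,0,0]]]' | grep -E "pos|ft"
python3 -m handwheel '[[[0.4,0,0,0,0,0,0],[0.4,0,0,0,0,0,0]]]' | grep -E "pos|rot|ft"
```

```text
tool_pos: [0.5421, -0.2208, 0.0565]
ft_force: [-4.0, 0.5, -4.3]
tool_pos: [0.5432, -0.2209, 0.0565]
ft_force: [-4.7, -0.2, -4.0]
tool_pos: [0.5432, -0.2208, 0.0565]
tool_rot: [-0.054, -3.14, -0.0]
ft_force: [-4.4, 0.6, -4.5]
```

```bash
python3 -m handwheel '[[[0.4,-0.05,0,0,0,0,0],[0.4,0,0,0.12,0,0,0],[0.4,0,0,0.12,0,0,0],[0.4,0,0,0.12,0,0,0],[0.4,0,0,0.12,0,0,0],[0.4,0,0,0.12,0,0,0],[0.4,0,0,0.12,0,0,0],[0.4,0,0,0,0,0,0]]]' | grep -E "pos|ft"
python3 -m handwheel '[[[0.4,0,0,0.1,0,0,0],[0.4,0,0,0.1,0,0,0],[0.4,0,0,0,0,0,0],[0.4,0,0,0,0,0,0]]]' | grep -E "pos|rot|ft"
```

```text
tool_pos: [0.5437, -0.2209, 0.0494]
ft_force: [-5.0, -0.3, -3.5]
tool_pos: [0.5437, -0.2208, 0.0475]
tool_rot: [-0.054, -3.14, -0.0]
ft_force: [-5.2, -0.3, -2.3]
```

```bash
python3 -m handwheel '[[[0.4,0,0,0.1,0,0,0],[0.4,0,0,0.1,0,0,0],[0.4,0,0,0,0,0,0],[0.4,0,0,0,0,0,0]]]' | grep -E "pos|rot|ft"
python3 -m handwheel '[[[0.4,0,0,0.1,0,0,0],[0.4,0,0,0.1,0,0,0],[0.4,0,0,0,0,0,0],[0.4,0,0,0,0,0,0]]]' | grep -E "pos|rot|ft"
```

```text
tool_pos: [0.5438, -0.2209, 0.0455]
tool_rot: [-0.054, -3.14, -0.0]
ft_force: [-5.2, -0.9, -2.5]
tool_pos: [0.5438, -0.2208, 0.0435]
tool_rot: [-0.054, -3.14, -0.0]
ft_force: [-5.2, 0.4, -3.7]
```

```bash
python3 -m handwheel '[[[0.4,0,0,0.1,0,0,0],[0.4,0,0,0.1,0,0,0],[0.4,0,0,0,0,0,0],[0.4,0,0,0,0,0,0]]]' | grep -E "pos|ft"
python3 -m handwheel '[[[0.4,0,0,0.08,0,0,0],[0.4,0,0,0,0,0,0],[0.4,0,0,0,0,0,0]]]' | grep -E "pos|ft"
python3 -m handwheel '[[[0.4,0,0,0.08,0,0,0],[0.4,0,0,0,0,0,0],[0.4,0,0,0,0,0,0]]]' | grep -E "pos|ft"
```

```text
tool_pos: [0.5437, -0.2209, 0.0415]
ft_force: [-4.8, -0.5, -3.6]
tool_pos: [0.5438, -0.2209, 0.041]
ft_force: [-5.7, 0.1, -1.2]
tool_pos: [0.5438, -0.2209, 0.0409]
ft_force: [-7.5, 1.1, 4.8]
```

It's on the floor (TCP 0.041, as expected). I'll ease it back against the sill before releasing.

```bash
python3 -m handwheel '[[[0.4,0.07,0,0,0,0,0],[0.4,0.07,0,0,0,0,0],[0.4,0,0,0,0,0,0],[0.4,0,0,0,0,0,0]]]' | grep -E "pos|ft"
python3 -m handwheel '[[[0.4,0.06,0,0,0,0,0],[0.4,0,0,0,0,0,0],[0.4,0,0,0,0,0,0]]]' | grep -E "pos|ft"
```

```text
tool_pos: [0.5438, -0.2208, 0.0409]
ft_force: [-5.6, 1.9, 6.4]
tool_pos: [0.5438, -0.2209, 0.0409]
ft_force: [-3.9, 1.8, 5.5]
```

```bash
python3 -m handwheel '[[[0.4,0.06,0,0,0,0,0],[0.4,0,0,0,0,0,0],[0.4,0,0,0,0,0,0]]]' | grep -E "pos|ft"
python3 -m handwheel '[[[0.4,0.06,0,0,0,0,0],[0.4,0,0,0,0,0,0],[0.4,0,0,0,0,0,0]]]' | grep -E "pos|ft"
```

```text
tool_pos: [0.5437, -0.2209, 0.0409]
ft_force: [-1.8, 1.4, 6.4]
tool_pos: [0.5437, -0.2209, 0.0409]
ft_force: [-0.9, 0.4, 5.8]
```

```bash
python3 -m handwheel '[[[0.4,0.06,0,-0.08,0,0,0],[0.4,0,0,0,0,0,0],[0.4,0,0,0,0,0,0]]]' | grep -E "pos|ft"
python3 -m handwheel '[[[0.4,0.06,0,-0.03,0,0,0],[0.4,0,0,0,0,0,0],[0.4,0,0,0,0,0,0]]]' | grep -E "pos|ft"
```

```text
tool_pos: [0.5417, -0.2208, 0.041]
ft_force: [-0.3, 1.0, 1.4]
tool_pos: [0.5412, -0.2208, 0.041]
ft_force: [4.2, 0.6, -3.2]
```

The barrel now rests against the sill. I'll press down lightly and release.

```bash
python3 -m handwheel '[[[0.4,-0.03,0,0.06,0,0,0],[0.4,0,0,0,0,0,0],[0.4,0,0,0.04,0,0,0],[0.4,0,0,0,0,0,0],[0.4,0,0,0,0,0,0]]]' | grep -E "pos|ft"
python3 -m handwheel '[[[0.5,0,0,0,0,0,0],[0.5,0,0,0,0,0,0],[1,0,0,0,0,0,0],[1,0,0,0,0,0,0],[1,0,0,0,0,0,0],[1,0,0,0,0,0,0],[1,0,0,-1,0,0,0],[1,0,0,-3,0,0,0],[1,0,0,-5,0,0,0],[1,0,0,-5,0,0,0],[1,-2,0,-3,0,0,0],[1,-4,0,0,0,0,0],[1,0,0,0,0,0,0],[1,0,0,0,0,0,0]]]'
python3 - <<'E'
from h import *
import pickle
c=read_camera('wrist'); t=read_camera('scene')
a=cv2.resize(c['img'],(400,300));b=cv2.resize(t['img'][120:330,120:460],(400,300))
cv2.imwrite('pics/w4.png',np.hstack([a,b])); pickle.dump(c,open('w4.pkl','wb'))
hsv=cv2.cvtColor(c['img'],cv2.COLOR_BGR2HSV); m=cv2.inRange(hsv,(5,120,60),(14,255,255))
E
```

```text
tool_pos: [0.5412, -0.2208, 0.0409]
ft_force: [4.3, 0.4, 7.0]
clock: 30.5
tool_pos: [0.599, -0.2227, 0.2098]
tool_rot: [-0.054, -3.139, -0.0]
ft_force: [0.0, -0.5, -0.5]
width: 0.0941
gripper_force: 0.0
```

View pics/w4.png

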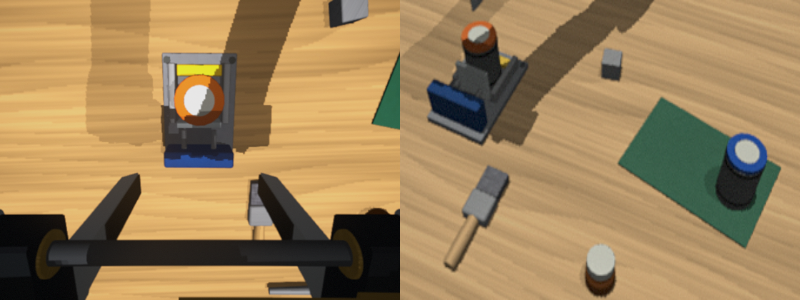

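Orange stands in the dock behind the sill (wrist lid near (199,100)), and blue is upright on the mat (scene (745,155)). I'll check the lid height and level by depth.

Run:
```python
from h import *
import pickle
c=pickle.load(open('w4.pkl','rb'))
P=np.array([world(c,u,v) for u in range(246,312,3) for v in range(110,175,3)])
P=P[P[:,2]>.09]; A=np.c_[P[:,:2],np.ones(len(P))]
k=np.linalg.lstsq(A,P[:,2],rcond=None)[0]; print(len(P),'tilt deg',np.degrees(k[:2]),'z',np.median(P[:,2]),'centre',(P.min(0)+P.max(0))/2)
```

```text
420 tilt deg [-3.93168432  0.26961791] z 0.09917756188032317 centre [ 0.54317231 -0.22138755  0.24246034]
```

Run:
```python
from h import *
import pickle
c=pickle.load(open('w4.pkl','rb'))
P=np.array([world(c,u,v) for u in range(246,312) for v in range(110,175)])
P=P[np.hypot(P[:,0]-.5415,P[:,1]+.221)<.024]; P=P[abs(P[:,2]-.1)<.01]; A=np.c_[P[:,:2],np.ones(len(P))]
k=np.linalg.lstsq(A,P[:,2],rcond=None)[0]; print(len(P),'tilt deg',np.degrees(k[:2]),'z',P[:,2].mean(),P[:,2].std())
```

```text
2624 tilt deg [0.11580926 0.08936498] z 0.09917444277277883 0.000717695772492302
```

The lid is level and 99 mm above the bench, which matches fully down (12 + 88 = 100 mm). I'll hand in.

```bash
python3 -c "from station import job_done; print(job_done())"
```

```text
the job is handed in; nothing more can be done
None
```

The orange-lidded barrel was the heavier (about 6.8 N against 2.6 N for blue); it now stands upright on the dock floor behind the sill, blue is back upright on the mat, and the job was handed in about 31 s into the run, with no verdict shown.

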